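Breakaway check of the stage thumbscrews

TASK

One of the four knurled thumbscrews that hold the microscope stage has worked loose. Feel for it by twisting them slowly clockwise, easing off as soon as one resists so that the sound ones keep their setting; turn the one that gives on by some 15 to 30 degrees to be sure, and back none of them off. Then flag it with the red marking cap, slipped squarely and all the way over its head without forcing, and leave the other things on the bench where they are.

Things in the scene. Friction and masses are not known exactly. Their poses are not given: they have to be found in the camera images.
- stage_top (a point): centre of the top face of the microscope stage, a black plate 210 mm (its x) by 250 mm (its y) and 18 mm thick on a cream cast carrier; fixed; the top face is 64 mm above the bench; z up. One thumbscrew stands near each corner, 75 mm from this point along x and 95 mm along y; in the middle lie a flat round insert and two slide clips up to 5 mm tall.
- screw_a_head (a point): head of a knurled steel thumbscrew, one of four that look alike: upright and round, 28 mm in diameter and 26 mm tall, rim bevelled 2.5 mm, a white index line on top; it stands on a 6 mm tall collar, so its top is 32 mm above the black plate. This point: on the screw's axis, half-way up the head (19 mm above the plate); z up. The four are swapped about between runs.
- screw_b_head (a point): head of a knurled steel thumbscrew, one of four that look alike: upright and round, 28 mm in diameter and 26 mm tall, rim bevelled 2.5 mm, a white index line on top; it stands on a 6 mm tall collar, so its top is 32 mm above the black plate. This point: on the screw's axis, half-way up the head (19 mm above the plate); z up. The four are swapped about between runs.
- screw_c_head (a point): head of a knurled steel thumbscrew, one of four that look alike: upright and round, 28 mm in diameter and 26 mm tall, rim bevelled 2.5 mm, a white index line on top; it stands on a 6 mm tall collar, so its top is 32 mm above the black plate. This point: on the screw's axis, half-way up the head (19 mm above the plate); z up. The four are swapped about between runs.
- screw_d_head (a point): head of a knurled steel thumbscrew, one of four that look alike: upright and round, 28 mm in diameter and 26 mm tall, rim bevelled 2.5 mm, a white index line on top; it stands on a 6 mm tall collar, so its top is 32 mm above the black plate. This point: on the screw's axis, half-way up the head (19 mm above the plate); z up. The four are swapped about between runs.
- screw_a (a joint): turn of screw_a in rad: 0 as found, grows clockwise seen from above (tightening). Dry friction: it holds until its breakaway torque, then turns at that torque and stays where left. The loose one gives below 0.1 N m; sound ones at 0.3 N m or just above (then turn 5 degrees and come up hard). Stiff: a gripper twist of 1 degree reaches that, so go in small steps. Grip 25 to 40 N to hold without slip.
- screw_b (a joint): turn of screw_b in rad: 0 as found, grows clockwise seen from above (tightening). Dry friction: it holds until its breakaway torque, then turns at that torque and stays where left. The loose one gives below 0.1 N m; sound ones at 0.3 N m or just above (then turn 5 degrees and come up hard). Stiff: a gripper twist of 1 degree reaches that, so go in small steps. Grip 25 to 40 N to hold without slip.
- screw_c (a joint): turn of screw_c in rad: 0 as found, grows clockwise seen from above (tightening). Dry friction: it holds until its breakaway torque, then turns at that torque and stays where left. The loose one gives below 0.1 N m; sound ones at 0.3 N m or just above (then turn 5 degrees and come up hard). Stiff: a gripper twist of 1 degree reaches that, so go in small steps. Grip 25 to 40 N to hold without slip.
- screw_d (a joint): turn of screw_d in rad: 0 as found, grows clockwise seen from above (tightening). Dry friction: it holds until its breakaway torque, then turns at that torque and stays where left. The loose one gives below 0.1 N m; sound ones at 0.3 N m or just above (then turn 5 degrees and come up hard). Stiff: a gripper twist of 1 degree reaches that, so go in small steps. Grip 25 to 40 N to hold without slip.
- cap_center (a point): red plastic marking cap, a round cup standing mouth down on the bench: outside 37 mm in diameter and 28 mm tall, bore 31 mm, closed top 4 mm thick, about 20 g. This point: on its axis, half-way up (14 mm above its rim); z up. It slips over a screw head with 1.5 mm to spare all round; when it is home the inside of its top rests on the head and its rim is 8 mm above the black plate (this point then 22 mm above the plate).
- eyepiece: black microscope eyepiece standing on the bench, 38 mm in diameter, 58 mm tall; origin at the centre of its underside. Leave it alone.
- objective: steel microscope objective with a yellow ring standing on the bench, 28 mm in diameter, 44 mm tall; origin at the centre of its underside. Leave it alone.
- driver: yellow-handled screwdriver 160 mm long lying on the bench along its own x; origin underneath its middle. Leave it alone.
Mind the look-alikes: they are no part of the job. Of the things shaped like the part that bears cap_center, the red one is meant.

How it is judged:
On the way, in this order (a step that is already met when the one before it is completed fails the run):
1. a screw has given way and been turned on clockwise by more than 9 degrees (only the loose one can) (value of joint any of screw_a, screw_b, screw_c, screw_d above 0.16 rad), for 0.1 s.
2. the red cap is home over that screw, the other three not disturbed (((value of joint screw_a above 0.16 rad and value of joint each of screw_b, screw_c, screw_d below 0.05 rad and horizontal distance between cap_center and screw_a_head below 0.005 m and z of cap_center in the frame of screw_a_head between 0 and 0.006 m and angle between cap_center's own z axis and vertical below 0.12 rad) or (value of joint screw_b above 0.16 rad and value of joint each of screw_a, screw_c, screw_d below 0.05 rad and horizontal distance between cap_center and screw_b_head below 0.005 m and z of cap_center in the frame of screw_b_head between 0 and 0.006 m and angle between cap_center's own z axis and vertical below 0.12 rad) or (value of joint screw_c above 0.16 rad and value of joint each of screw_a, screw_b, screw_d below 0.05 rad and horizontal distance between cap_center and screw_c_head below 0.005 m and z of cap_center in the frame of screw_c_head between 0 and 0.006 m and angle between cap_center's own z axis and vertical below 0.12 rad) or (value of joint screw_d above 0.16 rad and value of joint each of screw_a, screw_b, screw_c below 0.05 rad and horizontal distance between cap_center and screw_d_head below 0.005 m and z of cap_center in the frame of screw_d_head between 0 and 0.006 m and angle between cap_center's own z axis and vertical below 0.12 rad))), for 0.2 s.
At the end, for the whole second after the job is handed in: The red cap sits fully down on the loose screw (axes within 5 mm, inside of its top within 3 mm of the head, tilt under 7 degrees), at rest; that screw stands 9 to 45 degrees clockwise of where it was found, the three sound ones less than 2.9 degrees (((value of joint screw_a above 0.16 rad and value of joint each of screw_b, screw_c, screw_d below 0.05 rad and horizontal distance between cap_center and screw_a_head below 0.005 m and z of cap_center in the frame of screw_a_head between 0 and 0.006 m and angle between cap_center's own z axis and vertical below 0.12 rad) or (value of joint screw_b above 0.16 rad and value of joint each of screw_a, screw_c, screw_d below 0.05 rad and horizontal distance between cap_center and screw_b_head below 0.005 m and z of cap_center in the frame of screw_b_head between 0 and 0.006 m and angle between cap_center's own z axis and vertical below 0.12 rad) or (value of joint screw_c above 0.16 rad and value of joint each of screw_a, screw_b, screw_d below 0.05 rad and horizontal distance between cap_center and screw_c_head below 0.005 m and z of cap_center in the frame of screw_c_head between 0 and 0.006 m and angle between cap_center's own z axis and vertical below 0.12 rad) or (value of joint screw_d above 0.16 rad and value of joint each of screw_a, screw_b, screw_c below 0.05 rad and horizontal distance between cap_center and screw_d_head below 0.005 m and z of cap_center in the frame of screw_d_head between 0 and 0.006 m and angle between cap_center's own z axis and vertical below 0.12 rad)) and linear speed of cap below 0.02 m/s); the robot touches nothing.
It fails at once if a screw is turned on by more than 45 degrees, or backed off by more than 5 (value of joint any of screw_a, screw_b, screw_c, screw_d above 0.8 rad or value of joint any of screw_a, screw_b, screw_c, screw_d below -0.09 rad).
It fails at once if a second screw is disturbed: two of them turned on by more than 3 degrees (value of joint each of screw_a, screw_b above 0.05 rad or value of joint each of screw_a, screw_c above 0.05 rad or value of joint each of screw_a, screw_d above 0.05 rad or value of joint each of screw_b, screw_c above 0.05 rad or value of joint each of screw_b, screw_d above 0.05 rad or value of joint each of screw_c, screw_d above 0.05 rad).
It fails at once if the cap is forced down on a screw with more than 30 N (contact force between cap and screw_a above 30 N or contact force between cap and screw_b above 30 N or contact force between cap and screw_c above 30 N or contact force between cap and screw_d above 30 N).
It fails at once if the fingers press on the stage plate with more than 40 N (contact force between the fingers and stage above 40 N).
It fails at once if a bystander is moved by more than 15 mm (distance of any of eyepiece, objective, driver from where it was at the start of the episode above 0.015 m).
It also fails if it takes over 72 s, if anything falls off the work surface, if the arm or the gripper's body presses on something with over 40 N, if the wrist force passes 120 N, or if a joint passes its speed limit or range.

ROBOT

A 6-joint arm with a two-finger parallel gripper is mounted at the origin on the work surface. World frame = base frame: x ahead of the robot, y to its left, z up, the work surface at z = 0. Lengths are in m, angles in rad, forces in N, time in s.
With the tool pointing down it reaches from about 0.35 to 0.925 m from the base axis. Payload 6.4 kg.
Tool frame: the origin (TCP) lies on the front face of the gripper's body, between the roots of the fingers; the fingertips stand 97 mm ahead of it and the grasp point (between the pads) lies 78 mm ahead of it; z points along the fingers, y is the direction in which the jaws open and shut (so a half turn about z gives the same grasp; the last joint's range is limited). The gripper opens to 94 mm and grips with 3 to 60 N. Pads are 16 mm wide; open, the fingers measure 119 mm over their backs; the gripper's body (75 mm by 177 mm) begins 78 mm behind the grasp point.
Start: joints at [1.122, 0.245, 1.558, -0, 1.339, -0.174], TCP at [0.176, 0.626, 0.303] pointing down, gripper open.
Joint ranges: [-3.13, 3.13], [-1.02, 2.26], [0.13, 2.54], [-0.95, 4.09], [0.21, 2.88], [-2.74, 2.74]. Speed limits (rad/s): [2.57, 2.57, 3.14, 3.14, 3.14, 3.14].

INTERFACE

Orientations are given as a rotation vector (axis times angle).
In Python, from plant import status, cams, job gives the robot as it stands.
- The arm moves only by the tool move_arm, never from a script. Its argument "commands" is a list of rows, each an object of numbers: "hand": the gripper's target within -1 to 1 (shut at 1, half-way at 0, fully open at -1); "tx", "ty", "tz": the shift along the tool's x, y, z in mm; "ax", "ay", "az": the turn, a rotation vector about the tool's x, y, z in degrees. A call has 1 to 10 rows; each row is the pose to reach, as a shift and turn from the pose measured when the call began, along the tool's axes at that moment; what a row does not reach only later rows make up. A row lasts 1/10 s, in which the tool goes at most 50 mm and 8.59 degrees, less where a joint would pass 70% of its speed; a pose out of reach is approached as far as the arm can. A call with a gripper value outside its range is refused whole. The fingers move at their own pace and stop on an object; the grip force is fixed at half the most. Time passes only in rows, so rows that repeat a pose let the fingers close. It gives the time, the measured TCP pose, the force and the opening at its end, in the units of the state.
- status.read_state(): the state, without advancing time (a new reading comes with each control period).
- cams.grab_frame(name): name is "side" or "top" or "wrist"; returns a dict with "image" (400x640x3 uint8, red, green, blue), "camera_matrix" (3x3 intrinsics, pixels), "k1" (the pictures are not rectified: a ray, as slopes to the right and down, at radius r is drawn at 1 + k1 r^2 times it, then the intrinsics apply), "extrinsics" (4x4, takes a point from world to camera coordinates). Camera axes: x right, y up, looking along -z (the intrinsics and any distortion apply to the point x, -y, -z); pixel columns grow to the right and rows downward; lengths in m; the calibration is good to about 2 mm. A picture is of the moment at which its call begins. There is no depth.
- job.hand_in(): hands the job in, once; it reports no verdict.
The state is a dict: "time": time; "qpos": joint angles; "joint_velocities": joint speeds; "joint_efforts": joint torques, N m; "tool_pos": TCP position; "ee_rot": TCP orientation; "force": force on the tool from outside, world axes, zero at the start; "torque": the same for the moment, N m; "grip_width": opening from 0.0 (shut) to 1.0 (fully open).
Only numpy, scipy, OpenCV 4.12 (cv2) and the standard library are available. Lean on these libraries where they do the work, as an engineer would, in place of code of your own. Each camera call takes 0.05 s, during which the arm holds its last target. There are 200 camera calls.

## Working session

There is one attempt and no reset: what is moved stays moved. The work goes in short steps, Python scripts to look and compute and a tool call to move; the robot and the scene stay as the last step left them, time stands still between calls to the robot, and variables do not carry over. Pictures are saved under pics/ and viewed, about 8 in all and at most 12, crops included, and the job is handed in when it is done.

Besides the shell and the picture viewer there is one more tool, called after ">>>" by a JSON object that holds its "api" and its "payload", one argument or row to a line. move_arm: Moves the arm, as the interface text tells. Its arguments: {"type":"object","properties":{"commands":{"type":"array","items":{"type":"object","properties":{"hand":{"type":"number"},"tx":{"type":"number"},"ty":{"type":"number"},"tz":{"type":"number"},"ax":{"type":"number"},"ay":{"type":"number"},"az":{"type":"number"}}}}},"required":["commands"]}

```bash
mkdir -p pics; cat > h.py <<'E'
import numpy as np, cv2
from plant import status, cams, job
from scipy.spatial.transform import Rotation as R
def ray(f,u,v):
    K=f["camera_matrix"]; x=(u-K[0,2])/K[0,0]; y=(v-K[1,2])/K[1,1]
    rd=np.hypot(x,y); r=rd
    for _ in range(20): r=rd/(1+f["k1"]*r*r)
    s=r/rd if rd>0 else 1
    E=np.array(f["extrinsics"]); d=E[:3,:3].T@np.array([x*s,-y*s,-1]); o=-E[:3,:3].T@E[:3,3]
    return o,d
def onz(f,u,v,z):
    o,d=ray(f,u,v); return o+d*(z-o[2])/d[2]
def proj(f,p):
    E=np.array(f["extrinsics"]); c=E[:3,:3]@np.array(p)+E[:3,3]; x,y=c[0]/-c[2],-c[1]/-c[2]
    k=1+f["k1"]*(x*x+y*y); K=f["camera_matrix"]; return K[0,0]*x*k+K[0,2],K[1,1]*y*k+K[1,2]
def grab(n,save=None):
    f=cams.grab_frame(n)
    if save: cv2.imwrite("pics/"+save,f["image"][:,:,::-1])
    return f
E
python3 - <<'E'
from h import *
for n in ("top","side","wrist"):
    f=grab(n,n+"0.png"); print(n,f["k1"],np.round(f["camera_matrix"],1).tolist(),np.round(f["extrinsics"],3).tolist())
a=[cv2.imread(f"pics/{n}0.png") for n in("top","side")]
s=status.read_state(); print(s)
E
```

```text
top -0.01762697855801429 [[408.5, 0.0, 316.1], [0.0, 408.5, 197.4], [0.0, 0.0, 1.0]] [[0.021, -1.0, 0.022, 0.021], [0.984, 0.025, 0.174, -0.544], [-0.175, 0.018, 0.984, -0.962], [0.0, 0.0, 0.0, 1.0]]
side -0.054595681528620044 [[371.0, 0.0, 308.9], [0.0, 371.0, 197.2], [0.0, 0.0, 1.0]] [[0.988, -0.155, -0.022, -0.516], [0.119, 0.654, 0.747, -0.129], [-0.101, -0.741, 0.664, -0.969], [0.0, 0.0, 0.0, 1.0]]
wrist 0.006070934372973106 [[291.0, 0.0, 321.7], [0.0, 291.0, 201.5], [0.0, 0.0, 1.0]] [[0.271, 0.963, -0.001, -0.65], [-0.935, 0.263, -0.239, 0.024], [-0.23, 0.066, 0.971, -0.39], [0.0, 0.0, 0.0, 1.0]]
{'time': 0.15, 'qpos': array([ 1.12189910e+00,  2.45616265e-01,  1.55868612e+00,  6.04346152e-06,
        1.33870414e+00, -1.74085454e-01]), 'joint_velocities': array([ 0.00068651, -0.00048277, -0.00512499, -0.00194271, -0.00071095,
        0.001325  ]), 'joint_efforts': array([-3.56214514e-05, -4.16257346e+01, -3.14986753e+01,  6.85184472e-02,
        3.14501929e-02, -6.48606306e-05]), 'tool_pos': array([0.17623754, 0.62533509, 0.30184805]), 'ee_rot': array([-4.30258202e-01, -3.11154627e+00,  2.11090789e-03]), 'force': array([-0.25304776, -0.25417978,  0.66799801]), 'torque': array([-0.00761276, -0.02322858, -0.01120235]), 'grip_width': 0.9999491058127976}
```

View pics/top0.png

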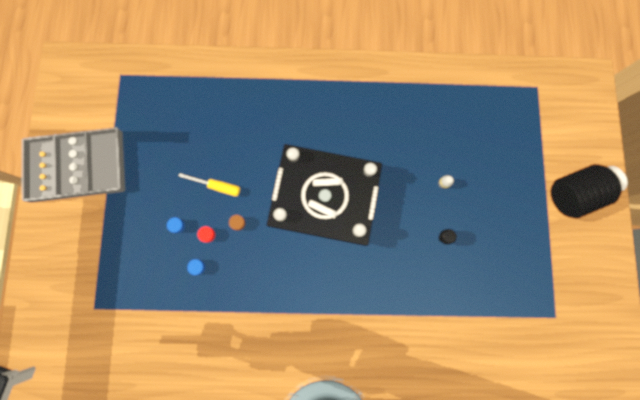

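View pics/side0.png

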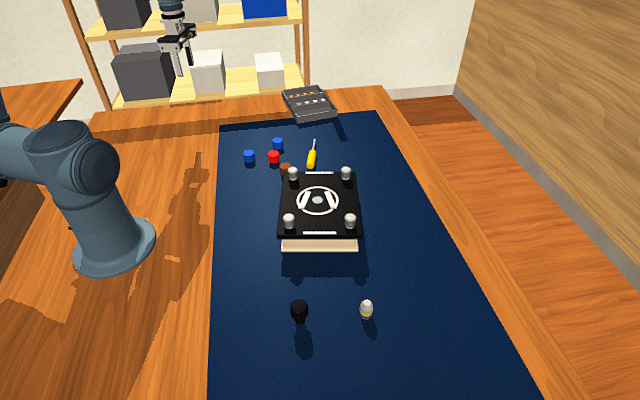

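The top view shows the stage at about (325,196), with screws at (292,154), (370,169), (280,214) and (360,230). Possible caps are red (205,234), brown-orange (237,222) and blue (174,225) and (195,267). I choose the red one and will check it in a crop.

```bash
cat > m.py <<'E'
from h import *
def blobs(m,lo,hi):
    n,l,s,c=cv2.connectedComponentsWithStats(m.astype(np.uint8)); return [(c[i],s[i,4],s[i,:4]) for i in range(1,n) if lo<s[i,4]<hi]
def red(f):
    h=cv2.cvtColor(f["image"],cv2.COLOR_RGB2HSV); return ((h[...,0]<5)|(h[...,0]>174))&(h[...,1]>190)&(h[...,2]>110)
def tri(fa,pa,fb,pb):
    A=[];b=[]
    for f,p in((fa,pa),(fb,pb)):
        o,d=ray(f,*p); d=d/np.linalg.norm(d); P=np.eye(3)-np.outer(d,d); A.append(P);b.append(P@o)
    x=np.linalg.lstsq(np.vstack(A),np.hstack(b),rcond=None)[0]; return x,np.linalg.norm(np.vstack(A)@x-np.hstack(b))
E
python3 - <<'E'
from m import *
t=grab("top");s=grab("side")
for n,f in(("top",t),("side",s)):
    for c,a,b in blobs(red(f),15,900): print(n,"red",c.round(1),a,b,"z=.014",onz(f,*c,.014).round(4))
# side white-ish heads
for n,f,x0,x1,y0,y1 in(("top",t,265,385,140,250),("side",s,275,365,160,240)):
    g=cv2.cvtColor(f["image"],cv2.COLOR_RGB2GRAY); m=np.zeros(g.shape,bool); h=cv2.cvtColor(f["image"],cv2.COLOR_RGB2HSV)
    m[y0:y1,x0:x1]=(g>75)[y0:y1,x0:x1]
    for c,a,b in blobs(m,30,500): print(n,"head",c.round(1),a,b,"z=.09",onz(f,*c,.090).round(4))
c1=cv2.resize(t["image"][190:290,150:270],(480,400),interpolation=cv2.INTER_CUBIC)
c2=cv2.resize(s["image"][120:260,230:370],(400,400),interpolation=cv2.INTER_CUBIC)
cv2.imwrite("pics/crop.png",np.hstack([c1,c2])[:,:600][:,:,::-1] if 0 else cv2.resize(np.hstack([c1,c2]),(800,364))[:,:,::-1])
E
```

```text
top red [207.1 233.8] 91 [200 229  14  12] z=.014 [0.4503 0.3037 0.014 ]
side red [273.4 156.1] 122 [268 150  11  13] z=.014 [0.4512 0.3075 0.014 ]
top head [292.3 153.6] 180 [285 146  15  16] z=.09 [0.6421 0.0938 0.09  ]
top head [369.7 168.9] 185 [363 162  15  15] z=.09 [ 0.6092 -0.0932  0.09  ]
top head [279.3 214.1] 187 [272 207  16  15] z=.09 [0.4943 0.1195 0.09  ]
top head [358.9 229.8] 193 [351 222  17  16] z=.09 [ 0.4618 -0.0677  0.09  ]
side head [289.2 169.2] 193 [279 160  20  21] z=.09 [0.4874 0.1267 0.09  ]
side head [310.  163.8] 73 [306 160   9   9] z=.09 [0.5495 0.141  0.09  ]
side head [345.4 172.3] 110 [341 166  10  14] z=.09 [0.6406 0.0836 0.09  ]
side head [277.2 188.3] 150 [275 169   7  44] z=.09 [0.4462 0.0489 0.09  ]
side head [318.8 172. ] 86 [305 171  29   3] z=.09 [0.5678 0.0985 0.09  ]
side head [317.  199.5] 73 [312 196  11   8] z=.09 [ 0.5432 -0.0138  0.09  ]
side head [288.2 220. ] 144 [282 213  13  16] z=.09 [ 0.4617 -0.0746  0.09  ]
side head [349.7 220. ] 142 [344 213  12  16] z=.09 [ 0.6081 -0.1009  0.09  ]
side head [319.3 232.5] 134 [303 231  34   4] z=.09 [ 0.5285 -0.1286  0.09  ]
side head [319.5 239. ] 76 [282 239  76   1] z=.09 [ 0.5255 -0.1487  0.09  ]
```

View pics/crop.png

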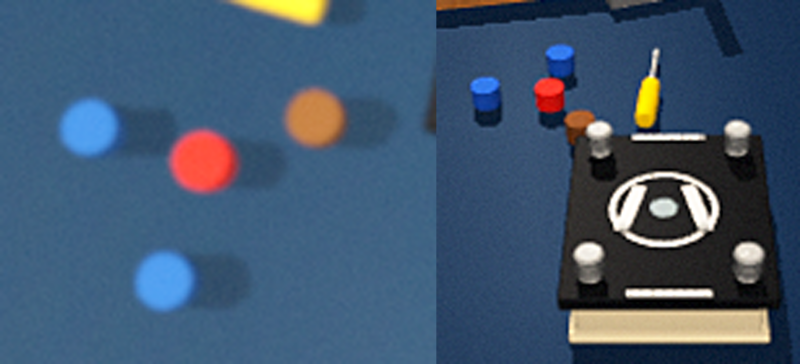

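The crop confirms it: the red cap is at (205,234), clearly different from the brown and blue ones. The four heads form a 150 x 190 mm rectangle, yawed about -10°, which matches the stage. I'll write a shift helper, then make the first move.

```bash
cat >> m.py <<'E'
def go(x,y,z,yaw=None):
    s=status.read_state(); r=R.from_rotvec(s["ee_rot"]); M=r.as_matrix()
    d=M.T@(np.array([x,y,z])-s["tool_pos"])*1000
    out={"shift":d.round(1).tolist(),"jaw_deg":round(float(np.degrees(np.arctan2(M[1,1],M[0,1]))),2),"tiltz":M[:,2].round(4).tolist()}
    # turn levelling the tool, optionally setting jaw direction
    a=np.radians(yaw if yaw is not None else out["jaw_deg"]); y_=np.array([np.cos(a),np.sin(a),0]); z_=np.array([0,0,-1.]); T=np.c_[np.cross(y_,z_),y_,z_]
    out["turn"]=np.degrees(R.from_matrix(M.T@T).as_rotvec()).round(2).tolist()
    return out
E
python3 -c "
from m import *
print(go(.4943,.1195,.24,80))"
```

```text
{'shift': [-443.4, -400.6, 62.4], 'jaw_deg': 74.25, 'tiltz': [-0.0004, -0.0008, -1.0], 'turn': [-0.05, -0.01, -5.75]}
```

>>> {"api": "move_arm", "payload": {
  "commands": [
    {"tx": -443.4, "ty": -400.6, "tz": 62.4, "az": -5.75, "hand": -0.4},
    {"tx": -443.4, "ty": -400.6, "tz": 62.4, "az": -5.75, "hand": -0.4},
    {"tx": -443.4, "ty": -400.6, "tz": 62.4, "az": -5.75, "hand": -0.4},
    {"tx": -443.4, "ty": -400.6, "tz": 62.4, "az": -5.75, "hand": -0.4},
    {"tx": -443.4, "ty": -400.6, "tz": 62.4, "az": -5.75, "hand": -0.4},
    {"tx": -443.4, "ty": -400.6, "tz": 62.4, "az": -5.75, "hand": -0.4},
    {"tx": -443.4, "ty": -400.6, "tz": 62.4, "az": -5.75, "hand": -0.4},
    {"tx": -443.4, "ty": -400.6, "tz": 62.4, "az": -5.75, "hand": -0.4},
    {"tx": -443.4, "ty": -400.6, "tz": 62.4, "az": -5.75, "hand": -0.4},
    {"tx": -443.4, "ty": -400.6, "tz": 62.4, "az": -5.75, "hand": -0.4}
  ]
}}

```text
invalid input
```

>>> {"api": "move_arm", "payload": {
  "commands": [
    {"hand": -0.4}
  ]
}}

```text
invalid input
```

```bash
python3 -c "
from m import *
print(go(.4943,.1195,.24,80)); f=grab('wrist','w1.png'); print([ (p,np.round(proj(f,(*p,.09)),1)) for p in ((.4943,.1195),(.6421,.0938),(.6092,-.0932),(.4618,-.0677))])
print(status.read_state())"
```

```text
{'shift': [-443.4, -400.6, 62.4], 'jaw_deg': 74.25, 'tiltz': [-0.0004, -0.0008, -1.0], 'turn': [-0.05, -0.01, -5.75]}
[((0.4943, 0.1195), array([ 32.3, 509.9])), ((0.6421, 0.0938), array([ 65.2, 582. ])), ((0.6092, -0.0932), array([-58.6, 592.4])), ((0.4618, -0.0677), array([-102.,  522.]))]
{'time': 0.3, 'qpos': array([ 1.12190649e+00,  2.45365150e-01,  1.55820859e+00,  1.89250099e-05,
        1.33869811e+00, -1.74090391e-01]), 'joint_velocities': array([-0.00121618, -0.00211659, -0.00159433,  0.00198034,  0.00172112,
        0.00054775]), 'joint_efforts': array([ 3.71513179e-04, -4.15262818e+01, -3.14281118e+01,  6.84546190e-02,
        3.11073207e-02, -5.21601476e-05]), 'tool_pos': array([0.17630669, 0.62549483, 0.30226563]), 'ee_rot': array([-4.30272909e-01, -3.11176005e+00,  1.00659883e-03]), 'force': array([0.22245931, 1.34594979, 0.60471167]), 'torque': array([-0.05155219, -0.02739966, -0.00675517]), 'grip_width': 0.9988980255522788}
```

View pics/w1.png

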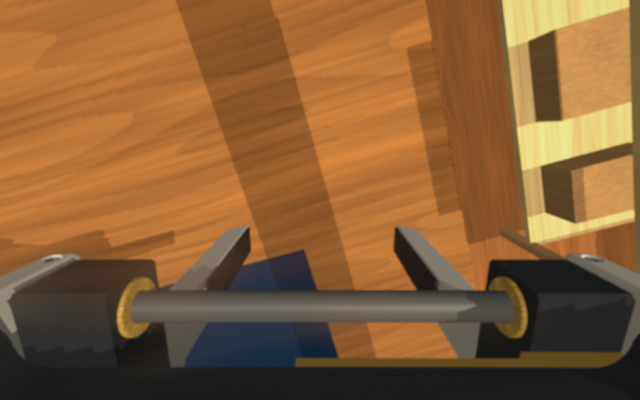

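The move was refused, so that picture shows only the start pose (fingers over the bench edge). I'll try again with every field in each row.

>>> {"api": "move_arm", "payload": {
  "commands": [
    {"tx": -443, "ty": -401, "tz": 62, "ax": 0, "ay": 0, "az": -5.7, "hand": -0.4},
    {"tx": -443, "ty": -401, "tz": 62, "ax": 0, "ay": 0, "az": -5.7, "hand": -0.4},
    {"tx": -443, "ty": -401, "tz": 62, "ax": 0, "ay": 0, "az": -5.7, "hand": -0.4},
    {"tx": -443, "ty": -401, "tz": 62, "ax": 0, "ay": 0, "az": -5.7, "hand": -0.4},
    {"tx": -443, "ty": -401, "tz": 62, "ax": 0, "ay": 0, "az": -5.7, "hand": -0.4},
    {"tx": -443, "ty": -401, "tz": 62, "ax": 0, "ay": 0, "az": -5.7, "hand": -0.4},
    {"tx": -443, "ty": -401, "tz": 62, "ax": 0, "ay": 0, "az": -5.7, "hand": -0.4},
    {"tx": -443, "ty": -401, "tz": 62, "ax": 0, "ay": 0, "az": -5.7, "hand": -0.4},
    {"tx": -443, "ty": -401, "tz": 62, "ax": 0, "ay": 0, "az": -5.7, "hand": -0.4},
    {"tx": -443, "ty": -401, "tz": 62, "ax": 0, "ay": 0, "az": -5.7, "hand": -0.4}
  ]
}}

```text
time: 1.3
tool_pos: [0.4413, 0.2024, 0.2511]
ee_rot: [0.275, 3.129, -0.0]
force: [0.6, 0.7, -0.4]
grip_width: 0.697
```

```bash
python3 -c "
from m import *
print(go(.4943,.1195,.24,80))"
```

```text
{'shift': [-66.7, -72.4, 11.1], 'jaw_deg': 79.95, 'tiltz': [0.0006, -0.0003, -1.0], 'turn': [-0.01, 0.04, -0.05]}
```

>>> {"api": "move_arm", "payload": {
  "commands": [
    {"tx": -66.7, "ty": -72.4, "tz": 11, "ax": 0, "ay": 0, "az": 0, "hand": -0.4},
    {"tx": -66.7, "ty": -72.4, "tz": 11, "ax": 0, "ay": 0, "az": 0, "hand": -0.4},
    {"tx": -66.7, "ty": -72.4, "tz": 11, "ax": 0, "ay": 0, "az": 0, "hand": -0.4},
    {"tx": -66.7, "ty": -72.4, "tz": 11, "ax": 0, "ay": 0, "az": 0, "hand": -0.4}
  ]
}}

```text
time: 1.7
tool_pos: [0.4946, 0.1187, 0.24]
ee_rot: [0.279, 3.129, 0.0]
force: [0.2, 0.1, -1.4]
grip_width: 0.698
```

```bash
python3 -c "
from m import *
print(go(.4943,.1195,.169,80)); f=grab('wrist','w2.png'); print([ (p,np.round(proj(f,(*p,.096)),1)) for p in ((.4943,.1195),(.6421,.0938),(.6092,-.0932),(.4618,-.0677))])
t=go(.4943,.1195,.24,80)
s=status.read_state(); print(np.round(proj(f,s['tool_pos']+[0,0,-.14]),1), s['force'],s['torque'])"
```

```text
{'shift': [0.4, 0.7, 71.0], 'jaw_deg': 79.82, 'tiltz': [0.0, 0.0001, -1.0], 'turn': [0.0, 0.0, -0.18]}
[((0.4943, 0.1195), array([321.7, 217.6])), ((0.6421, 0.0938), array([322.6, 371.8])), ((0.6092, -0.0932), array([118.3, 373. ])), ((0.4618, -0.0677), array([ 86.5, 219. ]))]
[321.8 218.8] [ 0.33564415  0.68725619 -0.06081915] [ 0.00611345  0.07725952 -0.05122915]
```

View pics/w2.png

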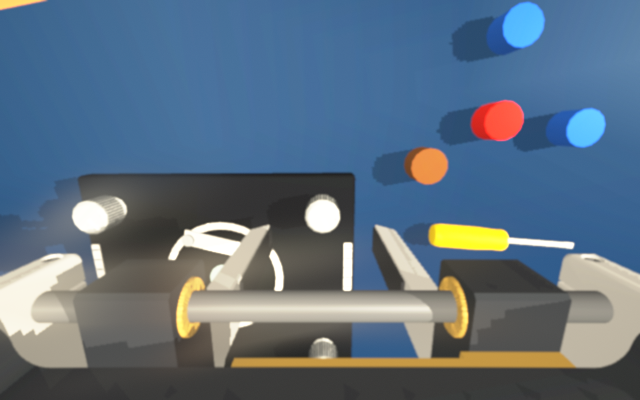

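The wrist view shows head C at about (322,213), against a predicted (321.7,217.6). That leaves a few mm along tool x, so I'll fit the bright top disc.

```bash
cat >> m.py <<'E'
def head(f,u,v,w=30):
    g=cv2.cvtColor(f["image"],cv2.COLOR_RGB2GRAY)
    u,v=int(u),int(v); y0=max(v-w,0);x0=max(u-w,0); p=g[y0:v+w,x0:u+w]
    res=[]
    for th in(60,100,140,180,210):
        b=[q for q in blobs(p>th,80,2500)]
        if b:
            q=min(b,key=lambda q:np.hypot(*(q[0]-[u-x0,v-y0]))); res.append((th,(q[0]+[x0,y0]).round(1).tolist(),int(q[1]),(q[2]+[x0,y0,0,0]).tolist()))
    return res
E
python3 - <<'E'
from m import *
f=grab("wrist")
for r in head(f,322,214): print(r, onz(f,*r[1],.096).round(4))
for r in head(f,92,217): print(r, onz(f,*r[1],.096).round(4))
t=grab("top")
print("cam",ray(f,1,1)[0])
b=[(c,a) for c,a,_ in blobs(red(f),100,4000)]; print(b,[onz(f,*c,.02) for c,a in b])
c=cv2.resize(f["image"][185:245,60:360],(800,160),interpolation=cv2.INTER_NEAREST); cv2.imwrite("pics/c3.png",c[:,:,::-1])
E
```

```text
(60, [321.5, 223.2], 2031, [292, 194, 60, 50]) [0.4985 0.1195 0.096 ]
(100, [321.2, 214.8], 1117, [303, 195, 37, 40]) [0.4915 0.1205 0.096 ]
(140, [321.4, 215.4], 1010, [304, 196, 35, 38]) [0.492  0.1206 0.096 ]
(180, [321.4, 216.1], 913, [304, 200, 35, 34]) [0.4926 0.1205 0.096 ]
(210, [321.4, 216.2], 876, [305, 200, 34, 33]) [0.4926 0.1204 0.096 ]
(100, [87.9, 217.1], 2399, [62, 192, 60, 55]) [ 0.4604 -0.0651  0.096 ]
(140, [95.3, 214.1], 1431, [70, 197, 52, 38]) [ 0.459  -0.0584  0.096 ]
(180, [93.7, 215.0], 1188, [71, 198, 51, 36]) [ 0.4595 -0.0599  0.096 ]
(210, [88.8, 216.6], 886, [71, 201, 37, 32]) [ 0.4601 -0.0643  0.096 ]
cam [0.4256779  0.13246987 0.3218242 ]
[(array([486.31989924, 123.82619647]), np.int32(794))] [array([0.44908951, 0.29573702, 0.02      ])]
```

View pics/c3.png

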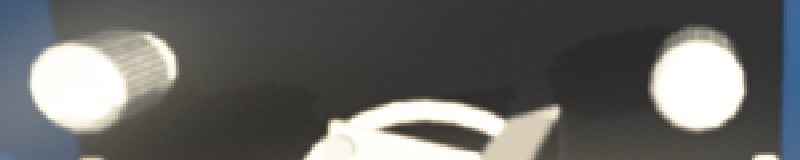

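The crop shows head C's white top disc centred at about (321.7,217.2), within 1 mm of the prediction. Now I'll descend and grip.

>>> {"api": "move_arm", "payload": {
  "commands": [
    {"tx": 0.5, "ty": 1, "tz": 45, "ax": 0, "ay": 0, "az": 0, "hand": -0.4},
    {"tx": 0.5, "ty": 1, "tz": 71, "ax": 0, "ay": 0, "az": 0, "hand": -0.4},
    {"tx": 0.5, "ty": 1, "tz": 71, "ax": 0, "ay": 0, "az": 0, "hand": -0.4},
    {"tx": 0.5, "ty": 1, "tz": 71, "ax": 0, "ay": 0, "az": 0, "hand": 0.1},
    {"tx": 0.5, "ty": 1, "tz": 71, "ax": 0, "ay": 0, "az": 0, "hand": 0.3},
    {"tx": 0.5, "ty": 1, "tz": 71, "ax": 0, "ay": 0, "az": 0, "hand": 0.6},
    {"tx": 0.5, "ty": 1, "tz": 71, "ax": 0, "ay": 0, "az": 0, "hand": 1},
    {"tx": 0.5, "ty": 1, "tz": 71, "ax": 0, "ay": 0, "az": 0, "hand": 1},
    {"tx": 0.5, "ty": 1, "tz": 71, "ax": 0, "ay": 0, "az": 0, "hand": 1}
  ]
}}

```text
time: 2.75
tool_pos: [0.4938, 0.1198, 0.1701]
ee_rot: [0.27, 3.129, -0.009]
force: [-3.0, -10.5, 5.9]
grip_width: 0.288
```

```bash
cat > st.py <<'E'
from m import *
s=status.read_state(); print(s["time"],s["tool_pos"].round(4),"F",s["force"].round(2),"T",s["torque"].round(3),"w",round(s["grip_width"],3),"q1,6",s["qpos"][[0,5]].round(4),"jaw",go(0,0,0)["jaw_deg"],"tau6",round(s["joint_efforts"][5],3))
E
python3 st.py
```

```text
2.75 [0.4938 0.1198 0.1701] F [ -2.97 -10.48   5.87] T [-1.917  0.57   0.009] w 0.288 q1,6 [ 0.0167 -1.3787] jaw 80.14 tau6 -0.022
```

>>> {"api": "move_arm", "payload": {
  "commands": [
    {"tx": 0, "ty": 0, "tz": 0, "ax": 0, "ay": 0, "az": 0.2, "hand": 1},
    {"tx": 0, "ty": 0, "tz": 0, "ax": 0, "ay": 0, "az": 0.4, "hand": 1},
    {"tx": 0, "ty": 0, "tz": 0, "ax": 0, "ay": 0, "az": 0.5, "hand": 1},
    {"tx": 0, "ty": 0, "tz": 0, "ax": 0, "ay": 0, "az": 0.5, "hand": 1}
  ]
}}

```text
time: 3.15
tool_pos: [0.4937, 0.1197, 0.1702]
ee_rot: [0.283, 3.128, -0.01]
force: [-0.0, -1.6, -0.4]
grip_width: 0.288
```

```bash
python3 st.py
```

```text
3.15 [0.4937 0.1197 0.1702] F [-0.   -1.61 -0.37] T [-0.215  0.142  0.11 ] w 0.288 q1,6 [ 0.0167 -1.3701] jaw 79.67 tau6 0.153
```

>>> {"api": "move_arm", "payload": {
  "commands": [
    {"tx": 0, "ty": 0, "tz": 0, "ax": 0, "ay": 0, "az": 0.15, "hand": 1},
    {"tx": 0, "ty": 0, "tz": 0, "ax": 0, "ay": 0, "az": 0.3, "hand": 1},
    {"tx": 0, "ty": 0, "tz": 0, "ax": 0, "ay": 0, "az": 0.3, "hand": 1}
  ]
}}

```text
time: 3.45
tool_pos: [0.4937, 0.1197, 0.1702]
ee_rot: [0.291, 3.127, -0.01]
force: [-0.7, -0.3, -0.2]
grip_width: 0.289
```

```bash
python3 st.py
```

```text
3.45 [0.4937 0.1197 0.1702] F [-0.66 -0.3  -0.22] T [-0.138  0.084  0.214] w 0.289 q1,6 [ 0.0168 -1.365 ] jaw 79.38 tau6 0.255
```

Screw C builds up 0.21 N m without giving, so it is sound. I'll ease back, release, rise and go to A.

>>> {"api": "move_arm", "payload": {
  "commands": [
    {"tx": 0, "ty": 0, "tz": 0, "ax": 0, "ay": 0, "az": -0.4, "hand": 1},
    {"tx": 0, "ty": 0, "tz": 0, "ax": 0, "ay": 0, "az": -0.7, "hand": 1},
    {"tx": 0, "ty": 0, "tz": 0, "ax": 0, "ay": 0, "az": -0.7, "hand": -0.4},
    {"tx": 0, "ty": 0, "tz": 0, "ax": 0, "ay": 0, "az": -0.7, "hand": -0.4},
    {"tx": 0, "ty": 0, "tz": -40, "ax": 0, "ay": 0, "az": -0.7, "hand": -0.4},
    {"tx": 0, "ty": 0, "tz": -55, "ax": 0, "ay": 0, "az": -0.7, "hand": -0.4}
  ]
}}

```text
time: 4.05
tool_pos: [0.4949, 0.1203, 0.228]
ee_rot: [0.271, 3.125, -0.009]
force: [-0.2, 1.0, 0.1]
grip_width: 0.592
```

```bash
python3 st.py; python3 -c "
from m import *
print(go(.6421,.0938,.225,80))"
```

```text
4.05 [0.4949 0.1203 0.228 ] F [-0.17  1.    0.08] T [-0.01   0.036 -0.027] w 0.592 q1,6 [ 0.0177 -1.3772] jaw 80.07 tau6 -0.001
{'shift': [-149.6, -0.7, 3.7], 'jaw_deg': 80.07, 'tiltz': [0.0041, -0.006, -1.0], 'turn': [-0.3, 0.29, 0.07]}
```

>>> {"api": "move_arm", "payload": {
  "commands": [
    {"tx": -149.6, "ty": -0.7, "tz": 4, "ax": -0.3, "ay": 0.3, "az": 0, "hand": -0.4},
    {"tx": -149.6, "ty": -0.7, "tz": 4, "ax": -0.3, "ay": 0.3, "az": 0, "hand": -0.4},
    {"tx": -149.6, "ty": -0.7, "tz": 4, "ax": -0.3, "ay": 0.3, "az": 0, "hand": -0.4},
    {"tx": -149.6, "ty": -0.7, "tz": 4, "ax": -0.3, "ay": 0.3, "az": 0, "hand": -0.4},
    {"tx": -149.6, "ty": -0.7, "tz": 4, "ax": -0.3, "ay": 0.3, "az": 0, "hand": -0.4},
    {"tx": -149.6, "ty": -0.7, "tz": 4, "ax": -0.3, "ay": 0.3, "az": 0, "hand": -0.4}
  ]
}}

```text
time: 4.65
tool_pos: [0.6413, 0.0941, 0.2246]
ee_rot: [-0.271, -3.129, -0.0]
force: [-0.1, -0.2, 1.2]
grip_width: 0.699
```

```bash
python3 st.py; python3 -c "
from m import *
f=grab('wrist'); p=proj(f,(.6421,.0938,.096)); print(p)
for r in head(f,*p): print(r, onz(f,*r[1],.096).round(4))
print(go(.642,.0938,.170,80))"
```

```text
4.65 [0.6413 0.0941 0.2246] F [-0.15 -0.21  1.17] T [ 0.038 -0.016 -0.021] w 0.699 q1,6 [-0.0289 -1.4268] jaw 80.09 tau6 0.001
(np.float64(320.4283865642663), np.float64(225.28570429093406))
(60, [320.9, 221.1], 1284, [302, 200, 39, 42]) [0.6389 0.0947 0.096 ]
(100, [321.1, 222.3], 1102, [303, 201, 37, 41]) [0.6398 0.0947 0.096 ]
(140, [321.1, 223.0], 985, [303, 206, 37, 35]) [0.6404 0.0946 0.096 ]
(180, [321.9, 222.9], 857, [306, 207, 33, 33]) [0.6404 0.0952 0.096 ]
(210, [324.1, 222.2], 659, [307, 207, 32, 32]) [0.6402 0.097  0.096 ]
{'shift': [-0.9, -0.3, 54.9], 'jaw_deg': 80.1, 'tiltz': [-0.0005, 0.0002, -1.0], 'turn': [0.01, -0.03, 0.1]}
```

>>> {"api": "move_arm", "payload": {
  "commands": [
    {"tx": 0, "ty": 0, "tz": 40, "ax": 0, "ay": 0, "az": 0, "hand": -0.4},
    {"tx": 0, "ty": 0, "tz": 55, "ax": 0, "ay": 0, "az": 0, "hand": -0.4},
    {"tx": 0, "ty": 0, "tz": 55, "ax": 0, "ay": 0, "az": 0, "hand": 0.1},
    {"tx": 0, "ty": 0, "tz": 55, "ax": 0, "ay": 0, "az": 0, "hand": 0.3},
    {"tx": 0, "ty": 0, "tz": 55, "ax": 0, "ay": 0, "az": 0, "hand": 0.6},
    {"tx": 0, "ty": 0, "tz": 55, "ax": 0, "ay": 0, "az": 0, "hand": 1},
    {"tx": 0, "ty": 0, "tz": 55, "ax": 0, "ay": 0, "az": 0, "hand": 1},
    {"tx": 0, "ty": 0, "tz": 55, "ax": 0, "ay": 0, "az": 0, "hand": 1}
  ]
}}

```text
time: 5.5
tool_pos: [0.6416, 0.0935, 0.171]
ee_rot: [0.271, 3.129, -0.003]
force: [-2.3, -4.0, 4.0]
grip_width: 0.292
```

```bash
python3 st.py
```

```text
5.5 [0.6416 0.0935 0.171 ] F [-2.27 -3.99  3.95] T [-0.696  0.321 -0.048] w 0.292 q1,6 [-0.0294 -1.4269] jaw 80.11 tau6 0.002
```

>>> {"api": "move_arm", "payload": {
  "commands": [
    {"tx": 0, "ty": 0, "tz": 0, "ax": 0, "ay": 0, "az": 0.2, "hand": 1},
    {"tx": 0, "ty": 0, "tz": 0, "ax": 0, "ay": 0, "az": 0.4, "hand": 1},
    {"tx": 0, "ty": 0, "tz": 0, "ax": 0, "ay": 0, "az": 0.6, "hand": 1},
    {"tx": 0, "ty": 0, "tz": 0, "ax": 0, "ay": 0, "az": 0.6, "hand": 1}
  ]
}}

```text
time: 5.9
tool_pos: [0.6416, 0.0935, 0.1711]
ee_rot: [0.287, 3.128, -0.003]
force: [0.0, -2.3, 1.1]
grip_width: 0.293
```

```bash
python3 st.py
```

```text
5.9 [0.6416 0.0935 0.1711] F [ 0.   -2.32  1.07] T [-0.304  0.124  0.157] w 0.293 q1,6 [-0.0294 -1.4165] jaw 79.53 tau6 0.24
```

Screw A holds at 0.16 to 0.24 N m, so it is sound. On to B.

>>> {"api": "move_arm", "payload": {
  "commands": [
    {"tx": 0, "ty": 0, "tz": 0, "ax": 0, "ay": 0, "az": -0.3, "hand": 1},
    {"tx": 0, "ty": 0, "tz": 0, "ax": 0, "ay": 0, "az": -0.5, "hand": 1},
    {"tx": 0, "ty": 0, "tz": 0, "ax": 0, "ay": 0, "az": -0.5, "hand": -0.4},
    {"tx": 0, "ty": 0, "tz": 0, "ax": 0, "ay": 0, "az": -0.5, "hand": -0.4},
    {"tx": 0, "ty": 0, "tz": -40, "ax": 0, "ay": 0, "az": -0.5, "hand": -0.4},
    {"tx": 0, "ty": 0, "tz": -55, "ax": 0, "ay": 0, "az": -0.5, "hand": -0.4}
  ]
}}

```text
time: 6.5
tool_pos: [0.6428, 0.0938, 0.2292]
ee_rot: [0.272, 3.124, -0.002]
force: [0.6, -0.8, 0.2]
grip_width: 0.597
```

```bash
python3 -c "
from m import *
print(go(.6086,-.0935,.225,80))"
```

```text
{'shift': [1.3, -190.4, 4.3], 'jaw_deg': 80.03, 'tiltz': [0.0052, -0.0015, -1.0], 'turn': [-0.03, 0.31, 0.03]}
```

>>> {"api": "move_arm", "payload": {
  "commands": [
    {"tx": 1, "ty": -190, "tz": 4, "ax": 0, "ay": 0.3, "az": 0, "hand": -0.4},
    {"tx": 1, "ty": -190, "tz": 4, "ax": 0, "ay": 0.3, "az": 0, "hand": -0.4},
    {"tx": 1, "ty": -190, "tz": 4, "ax": 0, "ay": 0.3, "az": 0, "hand": -0.4},
    {"tx": 1, "ty": -190, "tz": 4, "ax": 0, "ay": 0.3, "az": 0, "hand": -0.4},
    {"tx": 1, "ty": -190, "tz": 4, "ax": 0, "ay": 0.3, "az": 0, "hand": -0.4},
    {"tx": 1, "ty": -190, "tz": 4, "ax": 0, "ay": 0.3, "az": 0, "hand": -0.4},
    {"tx": 1, "ty": -190, "tz": 4, "ax": 0, "ay": 0.3, "az": 0, "hand": -0.4}
  ]
}}

```text
time: 7.2
tool_pos: [0.6092, -0.0922, 0.2253]
ee_rot: [0.272, 3.129, -0.0]
force: [0.1, 0.4, -0.5]
grip_width: 0.7
```

```bash
python3 st.py; python3 -c "
from m import *
f=grab('wrist'); p=proj(f,(.609,-.0932,.096)); print(p)
for r in head(f,*p): print(r, onz(f,*r[1],.096).round(4))
print(go(.6088,-.0933,.170,80))"
```

```text
7.2 [ 0.6092 -0.0922  0.2253] F [ 0.1   0.44 -0.5 ] T [ 0.016 -0.034  0.012] w 0.7 q1,6 [-0.3339 -1.7315] jaw 80.08 tau6 0.002
(np.float64(319.42038608339425), np.float64(223.71222178585342))
(60, [319.8, 220.0], 1302, [301, 198, 39, 44]) [ 0.6061 -0.0924  0.096 ]
(100, [320.0, 220.7], 1158, [301, 199, 38, 42]) [ 0.6067 -0.0923  0.096 ]
(140, [320.0, 221.9], 1016, [302, 205, 37, 35]) [ 0.6077 -0.0925  0.096 ]
(180, [320.3, 221.9], 926, [303, 205, 35, 35]) [ 0.6077 -0.0923  0.096 ]
(210, [321.1, 221.7], 822, [305, 206, 33, 33]) [ 0.6076 -0.0917  0.096 ]
{'shift': [0.2, -1.4, 55.3], 'jaw_deg': 80.12, 'tiltz': [0.0003, -0.0004, -1.0], 'turn': [-0.02, 0.02, 0.12]}
```

>>> {"api": "move_arm", "payload": {
  "commands": [
    {"tx": 0.5, "ty": -1, "tz": 40, "ax": 0, "ay": 0, "az": 0, "hand": -0.4},
    {"tx": 0.5, "ty": -1, "tz": 55, "ax": 0, "ay": 0, "az": 0, "hand": -0.4},
    {"tx": 0.5, "ty": -1, "tz": 55, "ax": 0, "ay": 0, "az": 0, "hand": 0.1},
    {"tx": 0.5, "ty": -1, "tz": 55, "ax": 0, "ay": 0, "az": 0, "hand": 0.3},
    {"tx": 0.5, "ty": -1, "tz": 55, "ax": 0, "ay": 0, "az": 0, "hand": 0.6},
    {"tx": 0.5, "ty": -1, "tz": 55, "ax": 0, "ay": 0, "az": 0, "hand": 1},
    {"tx": 0.5, "ty": -1, "tz": 55, "ax": 0, "ay": 0, "az": 0, "hand": 1},
    {"tx": 0.5, "ty": -1, "tz": 55, "ax": 0, "ay": 0, "az": 0, "hand": 1}
  ]
}}

```text
time: 8.05
tool_pos: [0.609, -0.0937, 0.1714]
ee_rot: [0.27, 3.128, -0.004]
force: [-1.9, -2.7, 2.9]
grip_width: 0.29
```

```bash
python3 st.py
```

```text
8.05 [ 0.609  -0.0937  0.1714] F [-1.93 -2.74  2.91] T [-0.52   0.172 -0.045] w 0.29 q1,6 [-0.3358 -1.7333] jaw 80.12 tau6 -0.031
```

>>> {"api": "move_arm", "payload": {
  "commands": [
    {"tx": 0, "ty": 0, "tz": 0, "ax": 0, "ay": 0, "az": 0.2, "hand": 1},
    {"tx": 0, "ty": 0, "tz": 0, "ax": 0, "ay": 0, "az": 0.4, "hand": 1},
    {"tx": 0, "ty": 0, "tz": 0, "ax": 0, "ay": 0, "az": 0.6, "hand": 1},
    {"tx": 0, "ty": 0, "tz": 0, "ax": 0, "ay": 0, "az": 0.6, "hand": 1}
  ]
}}

```text
time: 8.45
tool_pos: [0.609, -0.0937, 0.1714]
ee_rot: [0.286, 3.127, -0.004]
force: [-0.4, -1.8, -0.2]
grip_width: 0.289
```

```bash
python3 st.py
```

```text
8.45 [ 0.609  -0.0937  0.1714] F [-0.42 -1.85 -0.21] T [-0.211  0.026  0.156] w 0.289 q1,6 [-0.3359 -1.723 ] jaw 79.53 tau6 0.18
```

Screw B also holds (0.16 to 0.18 N m). I'll release it and test D.

>>> {"api": "move_arm", "payload": {
  "commands": [
    {"tx": 0, "ty": 0, "tz": 0, "ax": 0, "ay": 0, "az": -0.3, "hand": 1},
    {"tx": 0, "ty": 0, "tz": 0, "ax": 0, "ay": 0, "az": -0.5, "hand": 1},
    {"tx": 0, "ty": 0, "tz": 0, "ax": 0, "ay": 0, "az": -0.5, "hand": -0.4},
    {"tx": 0, "ty": 0, "tz": 0, "ax": 0, "ay": 0, "az": -0.5, "hand": -0.4},
    {"tx": 0, "ty": 0, "tz": -40, "ax": 0, "ay": 0, "az": -0.5, "hand": -0.4},
    {"tx": 0, "ty": 0, "tz": -55, "ax": 0, "ay": 0, "az": -0.5, "hand": -0.4}
  ]
}}

```text
time: 9.05
tool_pos: [0.6101, -0.0937, 0.2295]
ee_rot: [0.272, 3.124, -0.005]
force: [1.1, -0.3, 1.0]
grip_width: 0.597
```

```bash
python3 -c "
from m import *
print(go(.4614,-.0678,.225,80))"
```

```text
{'shift': [151.0, -0.2, 3.5], 'jaw_deg': 80.04, 'tiltz': [0.0059, -0.0037, -1.0], 'turn': [-0.15, 0.37, 0.04]}
```

>>> {"api": "move_arm", "payload": {
  "commands": [
    {"tx": 151, "ty": 0, "tz": 4, "ax": -0.15, "ay": 0.4, "az": 0, "hand": -0.4},
    {"tx": 151, "ty": 0, "tz": 4, "ax": -0.15, "ay": 0.4, "az": 0, "hand": -0.4},
    {"tx": 151, "ty": 0, "tz": 4, "ax": -0.15, "ay": 0.4, "az": 0, "hand": -0.4},
    {"tx": 151, "ty": 0, "tz": 4, "ax": -0.15, "ay": 0.4, "az": 0, "hand": -0.4},
    {"tx": 151, "ty": 0, "tz": 4, "ax": -0.15, "ay": 0.4, "az": 0, "hand": -0.4},
    {"tx": 151, "ty": 0, "tz": 4, "ax": -0.15, "ay": 0.4, "az": 0, "hand": -0.4},
    {"tx": 151, "ty": 0, "tz": 4, "ax": -0.15, "ay": 0.4, "az": 0, "hand": -0.4}
  ]
}}

```text
time: 9.75
tool_pos: [0.4631, -0.0682, 0.2254]
ee_rot: [0.273, 3.128, -0.001]
force: [-0.0, 0.8, 0.7]
grip_width: 0.7
```

```bash
python3 st.py; python3 -c "
from m import *
f=grab('wrist'); p=proj(f,(.4614,-.0678,.096)); print(p)
for r in head(f,*p): print(r, onz(f,*r[1],.096).round(4))
print(go(.4614,-.0678,.170,80))"
```

```text
9.75 [ 0.4631 -0.0682  0.2254] F [-0.03  0.81  0.69] T [0.018 0.002 0.033] w 0.7 q1,6 [-0.3892 -1.7861] jaw 80.04 tau6 0.001
(np.float64(320.9299849436032), np.float64(221.3560943166009))
(60, [321.3, 227.5], 2463, [290, 195, 60, 56]) [ 0.4663 -0.0684  0.096 ]
(100, [321.8, 217.8], 1251, [303, 196, 39, 43]) [ 0.4587 -0.0667  0.096 ]
(140, [322.0, 218.6], 1125, [303, 197, 38, 41]) [ 0.4594 -0.0666  0.096 ]
(180, [321.9, 219.3], 1016, [304, 202, 37, 36]) [ 0.4599 -0.0668  0.096 ]
(210, [322.0, 219.3], 975, [304, 202, 36, 35]) [ 0.4599 -0.0667  0.096 ]
{'shift': [1.5, 0.1, 55.1], 'jaw_deg': 80.04, 'tiltz': [0.0006, -0.0003, -1.0], 'turn': [-0.01, 0.04, 0.04]}
```

>>> {"api": "move_arm", "payload": {
  "commands": [
    {"tx": 2, "ty": 0.5, "tz": 40, "ax": 0, "ay": 0, "az": 0, "hand": -0.4},
    {"tx": 2, "ty": 0.5, "tz": 55, "ax": 0, "ay": 0, "az": 0, "hand": -0.4},
    {"tx": 2, "ty": 0.5, "tz": 55, "ax": 0, "ay": 0, "az": 0, "hand": 0.1},
    {"tx": 2, "ty": 0.5, "tz": 55, "ax": 0, "ay": 0, "az": 0, "hand": 0.3},
    {"tx": 2, "ty": 0.5, "tz": 55, "ax": 0, "ay": 0, "az": 0, "hand": 0.6},
    {"tx": 2, "ty": 0.5, "tz": 55, "ax": 0, "ay": 0, "az": 0, "hand": 1},
    {"tx": 2, "ty": 0.5, "tz": 55, "ax": 0, "ay": 0, "az": 0, "hand": 1},
    {"tx": 2, "ty": 0.5, "tz": 55, "ax": 0, "ay": 0, "az": 0, "hand": 1}
  ]
}}

```text
time: 10.6
tool_pos: [0.4615, -0.0679, 0.1711]
ee_rot: [0.272, 3.128, -0.003]
force: [-0.9, -3.6, 2.6]
grip_width: 0.29
```

```bash
python3 st.py
```

```text
10.6 [ 0.4615 -0.0679  0.1711] F [-0.91 -3.57  2.6 ] T [-0.574  0.173 -0.028] w 0.29 q1,6 [-0.3894 -1.7861] jaw 80.07 tau6 0.017
```

>>> {"api": "move_arm", "payload": {
  "commands": [
    {"tx": 0, "ty": 0, "tz": 0, "ax": 0, "ay": 0, "az": 0.2, "hand": 1},
    {"tx": 0, "ty": 0, "tz": 0, "ax": 0, "ay": 0, "az": 0.4, "hand": 1},
    {"tx": 0, "ty": 0, "tz": 0, "ax": 0, "ay": 0, "az": 0.6, "hand": 1},
    {"tx": 0, "ty": 0, "tz": 0, "ax": 0, "ay": 0, "az": 0.6, "hand": 1}
  ]
}}

```text
time: 11.0
tool_pos: [0.4615, -0.0679, 0.1711]
ee_rot: [0.288, 3.126, -0.004]
force: [-1.3, -1.6, 0.1]
grip_width: 0.289
```

```bash
python3 st.py
```

```text
11.0 [ 0.4615 -0.0679  0.1711] F [-1.26 -1.55  0.05] T [-0.261  0.117  0.032] w 0.289 q1,6 [-0.3894 -1.7755] jaw 79.47 tau6 0.067
```

At D the torque is only 0.03 to 0.07 N m. I'll turn a little further to confirm.

>>> {"api": "move_arm", "payload": {
  "commands": [
    {"tx": 0, "ty": 0, "tz": 0, "ax": 0, "ay": 0, "az": 0.3, "hand": 1},
    {"tx": 0, "ty": 0, "tz": 0, "ax": 0, "ay": 0, "az": 0.6, "hand": 1},
    {"tx": 0, "ty": 0, "tz": 0, "ax": 0, "ay": 0, "az": 0.9, "hand": 1},
    {"tx": 0, "ty": 0, "tz": 0, "ax": 0, "ay": 0, "az": 0.9, "hand": 1}
  ]
}}

```text
time: 11.4
tool_pos: [0.4615, -0.0679, 0.1711]
ee_rot: [0.313, 3.124, -0.003]
force: [-0.9, 0.0, 0.4]
grip_width: 0.291
```

```bash
python3 st.py
```

```text
11.4 [ 0.4615 -0.0679  0.1711] F [-0.92  0.05  0.38] T [-0.244  0.057  0.046] w 0.291 q1,6 [-0.3894 -1.7596] jaw 78.56 tau6 0.072
```

D gives at about 0.07 N m after 1.5°, so it is the loose one. I'll turn it another 20°, for about 21° in all.

>>> {"api": "move_arm", "payload": {
  "commands": [
    {"tx": 0, "ty": 0, "tz": 0, "ax": 0, "ay": 0, "az": 3, "hand": 1},
    {"tx": 0, "ty": 0, "tz": 0, "ax": 0, "ay": 0, "az": 6, "hand": 1},
    {"tx": 0, "ty": 0, "tz": 0, "ax": 0, "ay": 0, "az": 9, "hand": 1},
    {"tx": 0, "ty": 0, "tz": 0, "ax": 0, "ay": 0, "az": 12, "hand": 1},
    {"tx": 0, "ty": 0, "tz": 0, "ax": 0, "ay": 0, "az": 15, "hand": 1},
    {"tx": 0, "ty": 0, "tz": 0, "ax": 0, "ay": 0, "az": 18, "hand": 1},
    {"tx": 0, "ty": 0, "tz": 0, "ax": 0, "ay": 0, "az": 20, "hand": 1},
    {"tx": 0, "ty": 0, "tz": 0, "ax": 0, "ay": 0, "az": 20, "hand": 1},
    {"tx": 0, "ty": 0, "tz": 0, "ax": 0, "ay": 0, "az": 20, "hand": 1}
  ]
}}

```text
time: 12.3
tool_pos: [0.4615, -0.068, 0.1711]
ee_rot: [0.85, 3.022, -0.003]
force: [0.4, -1.1, 0.4]
grip_width: 0.286
```

```bash
python3 st.py
```

```text
12.3 [ 0.4615 -0.068   0.1711] F [ 0.4  -1.12  0.43] T [-0.321  0.118 -0.014] w 0.286 q1,6 [-0.3895 -1.4111] jaw 58.59 tau6 -0.018
```

>>> {"api": "move_arm", "payload": {
  "commands": [
    {"tx": 0, "ty": 0, "tz": 0, "ax": 0, "ay": 0, "az": 0, "hand": -0.4},
    {"tx": 0, "ty": 0, "tz": 0, "ax": 0, "ay": 0, "az": 0, "hand": -0.4},
    {"tx": 0, "ty": 0, "tz": 0, "ax": 0, "ay": 0, "az": 0, "hand": -0.4},
    {"tx": 0, "ty": 0, "tz": -40, "ax": 0, "ay": 0, "az": 0, "hand": -0.4},
    {"tx": 0, "ty": 0, "tz": -80, "ax": 0, "ay": 0, "az": 0, "hand": -0.4}
  ]
}}

```text
time: 12.8
tool_pos: [0.4605, -0.0673, 0.2508]
ee_rot: [-0.85, -3.023, 0.002]
force: [0.8, -0.7, 0.3]
grip_width: 0.672
```

```bash
python3 st.py; python3 -c "
from m import *
f=grab('wrist'); p=proj(f,(.4614,-.0678,.096)); print(p)
for r in head(f,*p): print(r, onz(f,*r[1],.096).round(4))
t=grab('top'); 
for r in blobs(red(t),30,400):print(r, onz(t,*r[0],.026))
g=cv2.cvtColor(t['image'],cv2.COLOR_RGB2HSV)
print(go(.450,.304,.25,80))"
```

```text
12.8 [ 0.4605 -0.0673  0.2508] F [ 0.79 -0.73  0.3 ] T [-0.078 -0.03   0.007] w 0.672 q1,6 [-0.3891 -1.4113] jaw 58.59 tau6 -0.0
(np.float64(321.35901061870345), np.float64(215.94231292220928))
(60, [320.3, 222.9], 1966, [291, 193, 60, 52]) [ 0.4662 -0.0718  0.096 ]
(100, [322.1, 212.6], 999, [305, 193, 35, 38]) [ 0.4592 -0.0657  0.096 ]
(140, [322.1, 213.1], 911, [306, 194, 33, 37]) [ 0.4596 -0.066   0.096 ]
(180, [322.2, 213.8], 821, [306, 198, 33, 32]) [ 0.4602 -0.0662  0.096 ]
(210, [322.3, 213.8], 777, [307, 199, 32, 31]) [ 0.4602 -0.0661  0.096 ]
(array([206.42361111, 234.09027778]), np.int32(144), array([200, 228,  14,  13], dtype=int32)) [0.44868129 0.30236274 0.026     ]
{'shift': [206.1, 310.8, 4.4], 'jaw_deg': 58.61, 'tiltz': [0.0123, -0.0064, -0.9999], 'turn': [-0.09, 0.79, -21.39]}
```

D was turned about 21.5° in all and left. Now I'll hover over the red cap with the jaws at 28.5°, between its neighbours.

```bash
python3 -c "
from m import *
print(go(.4495,.3025,.23,28.5))"
```

```text
{'shift': [206.1, 309.2, 24.4], 'jaw_deg': 58.61, 'tiltz': [0.0123, -0.0064, -0.9999], 'turn': [0.26, 0.76, 30.11]}
```

>>> {"api": "move_arm", "payload": {
  "commands": [
    {"tx": 206, "ty": 309, "tz": 24, "ax": 0.26, "ay": 0.76, "az": 30, "hand": -0.4},
    {"tx": 206, "ty": 309, "tz": 24, "ax": 0.26, "ay": 0.76, "az": 30, "hand": -0.4},
    {"tx": 206, "ty": 309, "tz": 24, "ax": 0.26, "ay": 0.76, "az": 30, "hand": -0.4},
    {"tx": 206, "ty": 309, "tz": 24, "ax": 0.26, "ay": 0.76, "az": 30, "hand": -0.4},
    {"tx": 206, "ty": 309, "tz": 24, "ax": 0.26, "ay": 0.76, "az": 30, "hand": -0.4},
    {"tx": 206, "ty": 309, "tz": 24, "ax": 0.26, "ay": 0.76, "az": 30, "hand": -0.4},
    {"tx": 206, "ty": 309, "tz": 24, "ax": 0.26, "ay": 0.76, "az": 30, "hand": -0.4},
    {"tx": 206, "ty": 309, "tz": 24, "ax": 0.26, "ay": 0.76, "az": 30, "hand": -0.4},
    {"tx": 206, "ty": 309, "tz": 24, "ax": 0.26, "ay": 0.76, "az": 30, "hand": -0.4},
    {"tx": 206, "ty": 309, "tz": 24, "ax": 0.26, "ay": 0.76, "az": 30, "hand": -0.4}
  ]
}}

```text
time: 13.9
tool_pos: [0.4487, 0.3029, 0.2293]
ee_rot: [-1.6, -2.702, 0.002]
force: [-0.0, -0.4, 0.3]
grip_width: 0.697
```

```bash
python3 st.py; python3 -c "
from m import *
f=grab('wrist','w4.png'); print(proj(f,(.4495,.3025,.028)))
for r in blobs(red(f),100,5000):print(r, onz(f,*r[0],.028),onz(f,*r[0],.022))
print(go(.4495,.3025,.15,28.5))"
```

```text
13.9 [0.4487 0.3029 0.2293] F [-0.03 -0.44  0.27] T [-0.113  0.073  0.007] w 0.697 q1,6 [ 0.3843 -0.1172] jaw 28.74 tau6 0.022
(np.float64(322.3377081509157), np.float64(202.40603470461372))
(array([324.13964844, 195.70800781]), np.int32(1024), array([308, 177,  34,  38], dtype=int32)) [0.44776081 0.30940076 0.028     ] [0.44844764 0.30823514 0.022     ]
{'shift': [0.2, 0.8, 79.6], 'jaw_deg': 28.63, 'tiltz': [-0.0013, -0.0007, -1.0], 'turn': [-0.08, -0.0, 0.13]}
```

View pics/w4.png

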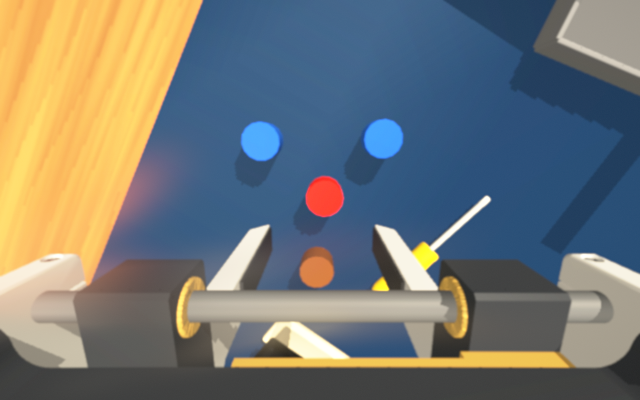

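The red cap lies between the jaws at about (324,197), with blue at (260,140) and (384,138) and brown at (317,267), all clear of the fingers. Casting the silhouette centres onto cap mid-height (z = 14 mm) makes all three cameras agree at about (0.4497, 0.3068).

```bash
python3 -c "
from m import *
f=grab('wrist'); 
for r in blobs(red(f),100,5000):print(onz(f,r[2][0]+r[2][2]/2-.5,r[2][1]+r[2][3]/2-.5,.014))
t=grab('top');print(onz(t,206,234,.014)); print('D',onz(t,358.9,229.8,.083),'C',onz(t,279.3,214.1,.083))
print(go(.4497,.3065,.106,28.5))"
```

```text
[0.44950507 0.3070584  0.014     ]
[0.44984417 0.30639705 0.014     ]
D [ 0.46261923 -0.06854224  0.083     ] C [0.49535079 0.12005452 0.083     ]
{'shift': [4.6, 2.8, 124.0], 'jaw_deg': 28.51, 'tiltz': [-0.0006, -0.0003, -1.0], 'turn': [-0.04, -0.0, 0.01]}
```

>>> {"api": "move_arm", "payload": {
  "commands": [
    {"tx": 4.6, "ty": 2.8, "tz": 45, "ax": 0, "ay": 0, "az": 0, "hand": -0.4},
    {"tx": 4.6, "ty": 2.8, "tz": 90, "ax": 0, "ay": 0, "az": 0, "hand": -0.4},
    {"tx": 4.6, "ty": 2.8, "tz": 115, "ax": 0, "ay": 0, "az": 0, "hand": -0.4},
    {"tx": 4.6, "ty": 2.8, "tz": 124, "ax": 0, "ay": 0, "az": 0, "hand": -0.4},
    {"tx": 4.6, "ty": 2.8, "tz": 124, "ax": 0, "ay": 0, "az": 0, "hand": -0.2},
    {"tx": 4.6, "ty": 2.8, "tz": 124, "ax": 0, "ay": 0, "az": 0, "hand": 0},
    {"tx": 4.6, "ty": 2.8, "tz": 124, "ax": 0, "ay": 0, "az": 0, "hand": 0.3},
    {"tx": 4.6, "ty": 2.8, "tz": 124, "ax": 0, "ay": 0, "az": 0, "hand": 0.6},
    {"tx": 4.6, "ty": 2.8, "tz": 124, "ax": 0, "ay": 0, "az": 0, "hand": 0.6}
  ]
}}

```text
time: 14.95
tool_pos: [0.4506, 0.3068, 0.1076]
ee_rot: [1.605, 2.699, 0.002]
force: [-0.3, -1.2, 6.1]
grip_width: 0.375
```

```bash
python3 st.py
```

```text
14.95 [0.4506 0.3068 0.1076] F [-0.3  -1.2   6.06] T [-0.18   0.108 -0.029] w 0.375 q1,6 [ 0.3898 -0.1078] jaw 28.52 tau6 0.016
```

>>> {"api": "move_arm", "payload": {
  "commands": [
    {"tx": 0, "ty": 0, "tz": -30, "ax": 0, "ay": 0, "az": 0, "hand": 0.6},
    {"tx": 0, "ty": 0, "tz": -80, "ax": 0, "ay": 0, "az": 0, "hand": 0.6},
    {"tx": 0, "ty": 0, "tz": -130, "ax": 0, "ay": 0, "az": 0, "hand": 0.6},
    {"tx": 0, "ty": 0, "tz": -135, "ax": 0, "ay": 0, "az": 0, "hand": 0.6},
    {"tx": 0, "ty": 0, "tz": -135, "ax": 0, "ay": 0, "az": 0, "hand": 0.6}
  ]
}}

```text
time: 15.45
tool_pos: [0.451, 0.3071, 0.2446]
ee_rot: [1.603, 2.697, 0.008]
force: [0.2, 0.3, -1.1]
grip_width: 0.379
```

```bash
python3 st.py; cat > cap.py <<'E'
from m import *
f=grab('wrist','w5.png'); s=status.read_state(); p=s["tool_pos"]; M=R.from_rotvec(s["ee_rot"]).as_matrix()
for r in blobs(red(f),100,9000):
    b=r[2]; q=onz(f,b[0]+b[2]/2-.5,b[1]+b[3]/2-.5,p[2]-.0936); print(b,r[1],q,"tool-frame mm",(M.T@(q-p)*1000).round(1))
E
python3 cap.py; python3 -c "
from m import *
print(go(.4612,-.0677,.245,28.5))"
```

```text
15.45 [0.451  0.3071 0.2446] F [ 0.23  0.31 -1.07] T [-0.038  0.049 -0.024] w 0.379 q1,6 [ 0.3901 -0.1079] jaw 28.54 tau6 0.002
[292 209  61  67] 2829 [0.45244692 0.3066903  0.14871669] tool-frame mm [-1.1  1.9 93.6]
{'shift': [-334.3, -169.0, -2.9], 'jaw_deg': 28.53, 'tiltz': [0.002, 0.0006, -1.0], 'turn': [0.12, 0.03, 0.03]}
```

View pics/w5.png

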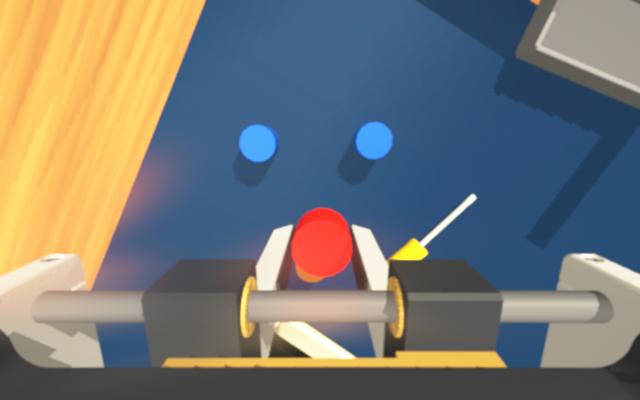

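The cap is held square at (322,242) between the pads, and the neighbours are undisturbed. On to D; silhouettes and the grip line agree at about (0.462, -0.068).

>>> {"api": "move_arm", "payload": {
  "commands": [
    {"tx": -334, "ty": -168, "tz": -1, "ax": 0.1, "ay": 0, "az": 0, "hand": 0.6},
    {"tx": -334, "ty": -168, "tz": -1, "ax": 0.1, "ay": 0, "az": 0, "hand": 0.6},
    {"tx": -334, "ty": -168, "tz": -1, "ax": 0.1, "ay": 0, "az": 0, "hand": 0.6},
    {"tx": -334, "ty": -168, "tz": -1, "ax": 0.1, "ay": 0, "az": 0, "hand": 0.6},
    {"tx": -334, "ty": -168, "tz": -1, "ax": 0.1, "ay": 0, "az": 0, "hand": 0.6},
    {"tx": -334, "ty": -168, "tz": -1, "ax": 0.1, "ay": 0, "az": 0, "hand": 0.6},
    {"tx": -334, "ty": -168, "tz": -1, "ax": 0.1, "ay": 0, "az": 0, "hand": 0.6},
    {"tx": -334, "ty": -168, "tz": -1, "ax": 0.1, "ay": 0, "az": 0, "hand": 0.6},
    {"tx": -334, "ty": -168, "tz": -1, "ax": 0.1, "ay": 0, "az": 0, "hand": 0.6},
    {"tx": -334, "ty": -168, "tz": -1, "ax": 0.1, "ay": 0, "az": 0, "hand": 0.6}
  ]
}}

```text
time: 16.5
tool_pos: [0.4611, -0.0666, 0.2411]
ee_rot: [-1.605, -2.696, 0.0]
force: [0.7, -0.2, 0.1]
grip_width: 0.374
```

```bash
python3 st.py; python3 cap.py; python3 -c "
from m import *
print(go(.462,-.0681,.208,28.5))"
```

```text
16.5 [ 0.4611 -0.0666  0.2411] F [ 0.73 -0.19  0.05] T [-0.037  0.08  -0.028] w 0.374 q1,6 [-0.3876 -0.8847] jaw 28.47 tau6 -0.013
[291 210  62  66] 3200 [ 0.4609504  -0.06659062  0.14784654] tool-frame mm [-0.6 -0.4 93.6]
{'shift': [-2.3, -0.3, 33.4], 'jaw_deg': 28.56, 'tiltz': [-0.0025, 0.0014, -1.0], 'turn': [-0.09, -0.14, 0.06]}
```

>>> {"api": "move_arm", "payload": {
  "commands": [
    {"tx": -1.8, "ty": 0, "tz": 20, "ax": -0.1, "ay": -0.15, "az": 0, "hand": 0.6},
    {"tx": -1.8, "ty": 0, "tz": 33, "ax": -0.1, "ay": -0.15, "az": 0, "hand": 0.6},
    {"tx": -1.8, "ty": 0, "tz": 33, "ax": -0.1, "ay": -0.15, "az": 0, "hand": 0.6},
    {"tx": -1.8, "ty": 0, "tz": 33, "ax": -0.1, "ay": -0.15, "az": 0, "hand": 0.6}
  ]
}}

```text
time: 16.95
tool_pos: [0.4618, -0.0667, 0.2082]
ee_rot: [-1.603, -2.701, 0.0]
force: [0.1, 0.7, -0.8]
grip_width: 0.378
```

```bash
python3 st.py; python3 -c "
from m import *
print(go(.462,-.0681,.200,28.5))"
```

```text
16.95 [ 0.4618 -0.0667  0.2082] F [ 0.09  0.69 -0.82] T [-0.055  0.048  0.05 ] w 0.378 q1,6 [-0.3871 -0.8869] jaw 28.63 tau6 0.001
{'shift': [-1.3, -0.5, 8.2], 'jaw_deg': 28.63, 'tiltz': [-0.0008, 0.0004, -1.0], 'turn': [-0.03, -0.04, 0.13]}
```

>>> {"api": "move_arm", "payload": {
  "commands": [
    {"tx": -1.6, "ty": -0.5, "tz": 2, "ax": 0, "ay": 0, "az": 0, "hand": 0.6},
    {"tx": -1.6, "ty": -0.5, "tz": 4, "ax": 0, "ay": 0, "az": 0, "hand": 0.6},
    {"tx": -1.6, "ty": -0.5, "tz": 6, "ax": 0, "ay": 0, "az": 0, "hand": 0.6},
    {"tx": -1.6, "ty": -0.5, "tz": 8, "ax": 0, "ay": 0, "az": 0, "hand": 0.6}
  ]
}}

```text
time: 17.35
tool_pos: [0.4623, -0.0684, 0.2002]
ee_rot: [-1.603, -2.701, -0.0]
force: [-0.3, 0.5, -1.1]
grip_width: 0.375
```

```bash
python3 st.py
```

```text
17.35 [ 0.4623 -0.0684  0.2002] F [-0.32  0.54 -1.08] T [-0.059 -0.004 -0.001] w 0.375 q1,6 [-0.3903 -0.89  ] jaw 28.62 tau6 0.0
```

The rim is past the head top with no contact force. I'll continue down gently.

>>> {"api": "move_arm", "payload": {
  "commands": [
    {"tx": 0, "ty": 0, "tz": 2, "ax": 0, "ay": 0, "az": 0, "hand": 0.6},
    {"tx": 0, "ty": 0, "tz": 4, "ax": 0, "ay": 0, "az": 0, "hand": 0.6},
    {"tx": 0, "ty": 0, "tz": 6, "ax": 0, "ay": 0, "az": 0, "hand": 0.6},
    {"tx": 0, "ty": 0, "tz": 8, "ax": 0, "ay": 0, "az": 0, "hand": 0.6}
  ]
}}

```text
time: 17.75
tool_pos: [0.4623, -0.0684, 0.192]
ee_rot: [-1.603, -2.701, 0.0]
force: [-0.6, 1.0, 0.3]
grip_width: 0.376
```

```bash
python3 st.py
```

```text
17.75 [ 0.4623 -0.0684  0.192 ] F [-0.58  0.98  0.26] T [-0.048 -0.005 -0.004] w 0.376 q1,6 [-0.3903 -0.8899] jaw 28.63 tau6 -0.0
```

>>> {"api": "move_arm", "payload": {
  "commands": [
    {"tx": 0, "ty": 0, "tz": 2, "ax": 0, "ay": 0, "az": 0, "hand": 0.6},
    {"tx": 0, "ty": 0, "tz": 4, "ax": 0, "ay": 0, "az": 0, "hand": 0.6},
    {"tx": 0, "ty": 0, "tz": 6, "ax": 0, "ay": 0, "az": 0, "hand": 0.6},
    {"tx": 0, "ty": 0, "tz": 8, "ax": 0, "ay": 0, "az": 0, "hand": 0.6},
    {"tx": 0, "ty": 0, "tz": 9.5, "ax": 0, "ay": 0, "az": 0, "hand": 0.6},
    {"tx": 0, "ty": 0, "tz": 10.5, "ax": 0, "ay": 0, "az": 0, "hand": 0.6}
  ]
}}

```text
time: 18.35
tool_pos: [0.4622, -0.0684, 0.1814]
ee_rot: [-1.603, -2.701, 0.0]
force: [-0.3, -0.1, -0.0]
grip_width: 0.377
```

```bash
python3 st.py
```

```text
18.35 [ 0.4622 -0.0684  0.1814] F [-0.35 -0.09 -0.01] T [-0.035  0.001  0.007] w 0.377 q1,6 [-0.3903 -0.8899] jaw 28.62 tau6 0.0
```

>>> {"api": "move_arm", "payload": {
  "commands": [
    {"tx": 0, "ty": 0, "tz": 0.5, "ax": 0, "ay": 0, "az": 0, "hand": 0.6},
    {"tx": 0, "ty": 0, "tz": 1, "ax": 0, "ay": 0, "az": 0, "hand": 0.6},
    {"tx": 0, "ty": 0, "tz": 1.4, "ax": 0, "ay": 0, "az": 0, "hand": 0.6},
    {"tx": 0, "ty": 0, "tz": 1.4, "ax": 0, "ay": 0, "az": 0, "hand": 0.6}
  ]
}}

```text
time: 18.75
tool_pos: [0.4622, -0.0684, 0.18]
ee_rot: [-1.603, -2.701, 0.0]
force: [0.3, 0.2, -0.5]
grip_width: 0.38
```

```bash
python3 st.py
```

```text
18.75 [ 0.4622 -0.0684  0.18  ] F [ 0.26  0.23 -0.51] T [-0.069  0.018 -0.038] w 0.38 q1,6 [-0.3903 -0.8899] jaw 28.62 tau6 0.0
```

Within 0.5 mm of the seat and still no force. I'll open, let the cap settle and retreat straight up.

>>> {"api": "move_arm", "payload": {
  "commands": [
    {"tx": 0, "ty": 0, "tz": 0, "ax": 0, "ay": 0, "az": 0, "hand": -0.2},
    {"tx": 0, "ty": 0, "tz": 0, "ax": 0, "ay": 0, "az": 0, "hand": -0.4},
    {"tx": 0, "ty": 0, "tz": 0, "ax": 0, "ay": 0, "az": 0, "hand": -0.4},
    {"tx": 0, "ty": 0, "tz": -20, "ax": 0, "ay": 0, "az": 0, "hand": -0.4},
    {"tx": 0, "ty": 0, "tz": -50, "ax": 0, "ay": 0, "az": 0, "hand": -0.4},
    {"tx": 0, "ty": 0, "tz": -90, "ax": 0, "ay": 0, "az": 0, "hand": -0.4},
    {"tx": 0, "ty": 0, "tz": -90, "ax": 0, "ay": 0, "az": 0, "hand": -0.4}
  ]
}}

```text
time: 19.45
tool_pos: [0.4647, -0.0694, 0.2758]
ee_rot: [1.598, 2.693, 0.003]
force: [0.5, 0.1, 0.8]
grip_width: 0.699
```

```bash
python3 st.py; python3 - <<'E'
from m import *
P={}
for n in("wrist","top","side"):
    f=grab(n,n+"9.png"); 
    for r in blobs(red(f),40,9000):
        b=r[2]; c=(b[0]+b[2]/2-.5,b[1]+b[3]/2-.5); P[n]=(f,c); print(n,b,r[1],onz(f,*c,.086).round(4))
print(tri(*P["wrist"],*P["side"]),tri(*P["top"],*P["side"]))
s=P["side"][0]["image"][130:330,220:400]; w=P["wrist"][0]["image"]
cv2.imwrite("pics/end.png",np.hstack([cv2.resize(s,(360,400),interpolation=cv2.INTER_CUBIC),w[:,120:560]])[:,:,::-1])
E
```

```text
19.45 [ 0.4647 -0.0694  0.2758] F [0.53 0.13 0.84] T [-0.054  0.023 -0.024] w 0.699 q1,6 [-0.3902 -0.8899] jaw 28.63 tau6 -0.003
wrist [298 179  42  45] 1447 [ 0.4623 -0.0683  0.086 ]
side [281 210  16  19] 246 [ 0.4629 -0.0675  0.086 ]Traceback (most recent call last):
  File "<stdin>", line 7, in <module>
KeyError: 'top'
```

```bash
python3 - <<'E'
from m import *
P={}
for n in("wrist","side"):
    f=grab(n); b=max(blobs(red(f),40,9000),key=lambda r:r[1])[2]; P[n]=(f,(b[0]+b[2]/2-.5,b[1]+b[3]/2-.5))
print(tri(*P["wrist"],*P["side"]))
s=P["side"][0]["image"][130:330,220:400]; w=P["wrist"][0]["image"]
cv2.imwrite("pics/end.png",np.hstack([cv2.resize(s,(360,400),interpolation=cv2.INTER_CUBIC),w[:,120:560]])[:,:,::-1])
E
```

```text
(array([ 0.46258297, -0.06807443,  0.08656405]), np.float64(0.000415799007448881))
```

View pics/end.png

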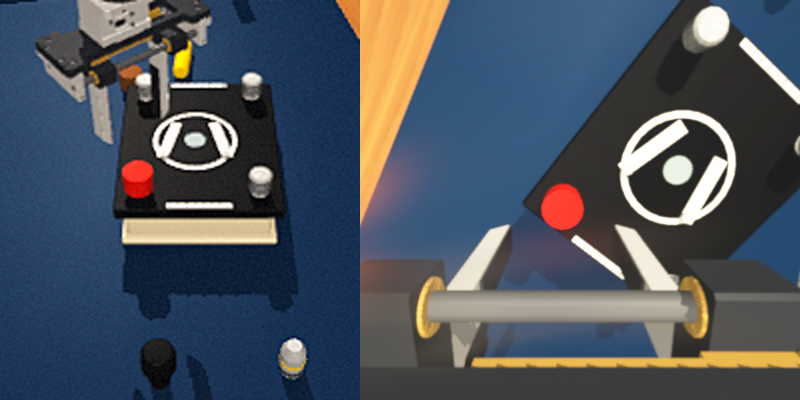

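The cap sits upright on the near-left screw, D, at (138,179) in the side crop, with its centre triangulated at z = 86.6 mm (86 mm when home). Bystanders are in place and the gripper is clear.

```bash
python3 -c "
from plant import job
print(job.hand_in())"
```

```text
the job is handed in; nothing more can be done
None
```

The loose thumbscrew is found, turned on and flagged with the red cap, and the job is handed in (about 20 s of the 72 s used).

- **Finding it:** I twisted all four screws slowly clockwise. Three held at about 0.16 to 0.25 N m and were eased back without giving. The one at about (0.462, -0.068) gave at about 0.07 N m, and I turned it on by about 21.5° (measured by the gripper's own turn).
- **Flagging it:** The red cap went over that screw's head with no measurable contact force.
- **Last checks:** Wrist and side views put the cap centre at (0.4626, -0.0681, 0.0866) m. It should be 0.086 m high when home, so it is about 0.6 mm off, within the 2 mm calibration. It looks upright, and the gripper is clear of it. The eyepiece, objective, driver handle and brown cap look undisturbed; I did not measure them, and the blue caps were out of the last view.
- **Disagreements or checks not made:**
  - The top camera's view of the cap was blocked by the gripper, so that cross-check was not made.
  - My first cap position from the top camera was about 4 mm off, because I assumed the wrong height; I corrected it before the grasp.
  - The first move call was refused for missing fields.

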